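# Set up the whetstone under the lamp

### The job

Get the sharpening place ready: take the whetstone out of its drying rack and lay it flat in the stone holder with the brown side up, bedded down squarely between the two end stops. Then swing the red lamp over it so that the lamp head hangs centrally above the stone and stays there. Leave everything else on the worktop where it is.

Things in the scene. Friction and masses are not known exactly. Their poses are not given: they have to be found in the camera images.
- whetstone: Whetstone, block 56 (x) x 170 (y) x 25 (z) mm, 0.3 to 0.6 kg, brown on top (+z), grey below. Origin: centre of the grey 56x170 underside. It starts standing on a long edge in the rack, top edge 62 mm up, brown side roughly to the robot. On the bare worktop it stands stably on that edge, and a push at the top of the brown face tips it flat; lying, grip it across the 56 mm.
- rack: Drying rack, fixed: drip plate 80 (x) x 150 (y) x 6 mm with wire loops 41 mm tall at both ends; stone stands between them along y, lower edge 6 mm up, brown face to the rack's -x. Its middle 65 mm is free of wires: grip it there across its 25 mm. Origin: centre of underside. Rack and holder may swap sides. x 0.35 to 0.49 m, y -0.20 to 0.15 m is bare worktop for laying things down.
- holder: Stone holder, fixed: dark steel bar 50 mm wide (x; feet 60) and 194 long (y), seat 20 mm up. Origin: centre of underside. The stone lies on it along y, overhanging 3 mm each side. At each end a steel stop rises 10 mm above the seat, 179 mm free between them (4.5 mm to spare at each end of the stone). A screw knob sticks out to y = 125 mm. Either end of the stone to either stop.
- holder_seat (a point): Centre of the holder's top surface, on which the stone's underside rests, 20 mm above the worktop; axes as the holder's.
- lamp_head: Red lamp head. Origin: middle of the round black grip knob on top, on the head's vertical centre line, 243 mm up. Knob 29 mm across, 224 to 262 mm up; below it the shade widens from 24 (216 mm up) to 120 mm across (166 mm up). The head moves only level, by two stiff hinges, and stays where left. Gripped and led along a straight line (some 2 to 8 N, slowly), both hinges follow; head and knob swivel freely.
- lamp_light (a point): Middle of the white light opening under the lamp head, 166 mm above the worktop, straight below the knob. The head hangs on two white arm parts, 300 mm (inner) and 280 mm, 155 to 210 mm above the worktop; inner hinge on the upright post of a fixed dark foot (disc 140 mm across) at the back, from whose axis the head can stand 100 to 560 mm away. At the start the elbow points to the left and back.
- lemon: yellow lemon, 78x55x56 mm; origin: centre of its underside. Bystander: leave it alone.
- spice_jar: glass spice jar with a red cap, 44 mm across, 107 tall mm; origin: centre of its underside. Bystander: leave it alone.
- tub_0: small tub with a green lid, 67 mm across, 67 tall mm; origin: centre of its underside. Bystander: leave it alone.
- probe_thermometer: white probe thermometer lying flat, 34x173x17 mm; origin: centre of its underside. Bystander: leave it alone.
- marker: white marker pen with a blue cap, lying flat, 15x131x16 mm; origin: centre of its underside. Bystander: leave it alone.
- mise_bowl_1: small steel bowl with yellow contents, 85 mm across, 36 tall mm; origin: centre of its underside. Bystander: leave it alone.
Things that resemble listed ones, but are neither listed nor needed, are in the scene too. What is shaped like the holder but pink is not meant.

How it is judged:
By the outcome, as a careful person would: the job done as asked, in the order asked, and still so for the second after the job is handed in, with the robot touching nothing.
It also fails if it takes over 72 s, if anything falls off the work surface, if the arm or the gripper's body presses on something with over 40 N, if the wrist force passes 120 N, or if a joint passes its speed limit or range.

### The arm

A 6-joint arm with a two-finger parallel gripper is mounted at the origin on a cart in front of the work surface, level with it; the furniture and walls round the work are solid. World frame = base frame: x ahead of the robot, y to its left, z up, the work surface at z = 0. Lengths are in m, angles in rad, forces in N, time in s.
With the tool pointing down it reaches from about 0.325 to 0.85 m from the base axis. Payload 15.5 kg.
Tool frame: the origin (TCP) lies where the fingers leave the gripper's body, on its centre line; the fingertips stand 78 mm ahead of it and the grasp point (between the pads) lies 60 mm ahead of it; z points along the fingers, y is the line along which they close (so a half turn about z gives the same grasp; the last joint's range is limited). The gripper opens to 91 mm and grips with 3 to 60 N. Pads are 32 mm wide; open, the fingers measure 118 mm over their backs; the gripper's body (76 mm by 178 mm) begins 60 mm behind the grasp point.
Start: joints at [1.046, 0.494, 1.345, -0, 1.302, -0.096], TCP at [0.26, 0.568, 0.292] pointing down, gripper open.
Joint ranges: [-2.91, 2.91], [-0.82, 2.16], [0.22, 2.67], [-1.22, 4.37], [0.12, 2.79], [-3.08, 3.08]. Speed limits (rad/s): [1.89, 1.89, 2.57, 3.01, 3.01, 3.01].

### API

Orientations are given as a 3x3 rotation matrix whose columns are the frame's x, y, z axes.
In Python, from station import monitor, eyes, ctrl gives the robot as it stands. The module is installed in compiled form; this text tells all that it offers.
- The arm moves only by the tool step_arm, never from a script. Its argument "steps" is a list of rows, each a list of 7 numbers: the shift along the tool's x, y, z in units of 30 mm (1.0 is 30 mm), then the turn, a rotation vector about the tool's x, y, z in rad, then the finger opening in mm, from 0 to 91.2. A call has 1 to 10 rows; each row is the pose to reach, as a shift and turn from the pose commanded when the call began, along the tool's axes at that moment; what a row does not reach only later rows make up. A row lasts 1/10 s, in which the tool goes at most 50 mm and 8.59 degrees, less where a joint would pass 70% of its speed; a pose out of reach is approached as far as the arm can. A call with a gripper value outside its range is refused whole. The fingers move at their own pace and stop on an object; "grip_force" is the grip in N (left out, the last holds). Time passes only in rows, so rows that repeat a pose let the fingers close. It gives the time, the measured TCP pose, the force, the opening and the grip force at its end, in the units of the state.
- monitor.get_state(): the state, without advancing time (a new reading comes with each control period).
- eyes.get_image(name): name is "side" or "top"; returns (picture, depth): 480x640x3 uint8, red, green, blue; 480x640 float32, m along the optical axis (not along the pixel's ray), 0 where there is no reading.
- eyes.camera_model(name): a dict with "camera_matrix" (3x3 intrinsics, pixels), "origin" and "rotation" of the camera in the world. Camera axes: x right, y up, looking along -z (the intrinsics and any distortion apply to the point x, -y, -z); pixel columns grow to the right and rows downward; lengths in m; the calibration is good to about 2 mm. A picture is of the moment at which its call begins. camera_model takes no time and is no camera call.
- ctrl.close_job(): hands the job in; it is judged then, once.
The state is a dict: "t": time; "joint_positions": joint angles; "qd": joint speeds; "effort": joint torques, N m; "ee_pos": TCP position; "ee_rot": TCP orientation; "contact_force": force on the tool from outside, world axes, zero at the start; "torque": the same for the moment, N m; "gripper_width": finger opening in m; "grip_force": force on a finger pad.
Only numpy, scipy, OpenCV 4.12 (cv2) and the standard library are available. Lean on these libraries where they do the work, as an engineer would, in place of code of your own. Each camera call takes 0.05 s, during which the arm holds its last target. There are 200 camera calls.

## Working session

There is one attempt and no reset: what is moved stays moved. The work goes in short steps, Python scripts to look and compute and a tool call to move; the robot and the scene stay as the last step left them, time stands still between calls to the robot, and variables do not carry over. Pictures are saved under pics/ and viewed, at most 10 in all, crops included, and the job is handed in when it is done.

Besides the shell and the picture viewer there is one more tool, called as a command line: name --pt "numbers of a row" for each row, then --argument value for the rest. step_arm: Moves the arm, as the interface text tells. Its arguments: {"type":"object","properties":{"steps":{"type":"array"},"grip_force":{"type":"number"}},"required":["steps"]}

```bash
mkdir -p pics; cat > h.py <<'E'
import numpy as np, cv2
from station import monitor, eyes, ctrl
def cam(n):
    m=eyes.camera_model(n); return np.array(m["camera_matrix"]),np.array(m["origin"]),np.array(m["rotation"]),m
def ray(n,u,v):
    K,o,R,m=cam(n); d=np.linalg.inv(K)@np.array([u,v,1.]); return o,R@np.array([d[0],-d[1],-d[2]])
def onz(n,u,v,z):
    o,d=ray(n,u,v); return o+d*(z-o[2])/d[2]
def pts(n,depth):
    K,o,R,m=cam(n); v,u=np.mgrid[:480,:640]; x=(u-K[0,2])/K[0,0]*depth; y=(v-K[1,2])/K[1,1]*depth
    P=np.stack([x,-y,-depth],-1)@R.T+o; P[depth==0]=np.nan; return P
def look(tag):
    for n in("top","side"):
        i,d=eyes.get_image(n); cv2.imwrite(f"pics/{n}{tag}.png",i[:,:,::-1]); np.savez(f"pics/{n}{tag}.npz",i=i,d=d)
E
python3 -c "
from h import *
look(0)
for n in('top','side'): print(eyes.camera_model(n))
s=monitor.get_state(); print(s)"
```

```text
{'camera_matrix': array([[502.86387934,   0.        , 309.90588179],
       [  0.        , 502.86387934, 235.50090946],
       [  0.        ,   0.        ,   1.        ]]), 'origin': array([ 0.3521861 , -0.04470513,  1.63222122]), 'rotation': array([[-0.00685179,  0.98876741, -0.14930526],
       [-0.99994092, -0.00551469,  0.00936765],
       [ 0.00843906,  0.14936062,  0.98874678]])}
{'camera_matrix': array([[478.0934671 ,   0.        , 318.62108795],
       [  0.        , 478.0934671 , 240.65920475],
       [  0.        ,   0.        ,   1.        ]]), 'origin': array([ 0.0629902 , -0.97205206,  1.06057385]), 'rotation': array([[ 0.86778206,  0.32137371, -0.37904253],
       [-0.49693804,  0.55715706, -0.66530338],
       [-0.00262479,  0.76569899,  0.64319373]])}
{'t': 0.1, 'joint_positions': array([ 1.04550806e+00,  4.94109216e-01,  1.34604229e+00,  2.62534029e-05,
        1.30252197e+00, -9.54947072e-02]), 'qd': array([-0.00098029, -0.00297449,  0.00032027,  0.00016252,  0.00085198,
        0.00043805]), 'effort': array([ 1.61779190e-03, -8.80238771e+01, -3.82539761e+01,  7.06595485e-02,
        4.83891636e-02,  9.39408295e-06]), 'ee_pos': array([0.2602886 , 0.56794542, 0.29171432]), 'ee_rot': array([[-9.09048849e-01,  4.16689178e-01, -5.63891518e-04],
       [ 4.16689540e-01,  9.09048390e-01, -9.22408150e-04],
       [ 1.28247183e-04, -1.07348177e-03, -9.99999416e-01]]), 'contact_force': array([-0.11181536, -0.37187543, -0.35256033]), 'torque': array([-0.01483744,  0.024564  ,  0.01807894]), 'grip_force': 0.0, 'gripper_width': 0.09099590443006382}
```

View pics/top0.png

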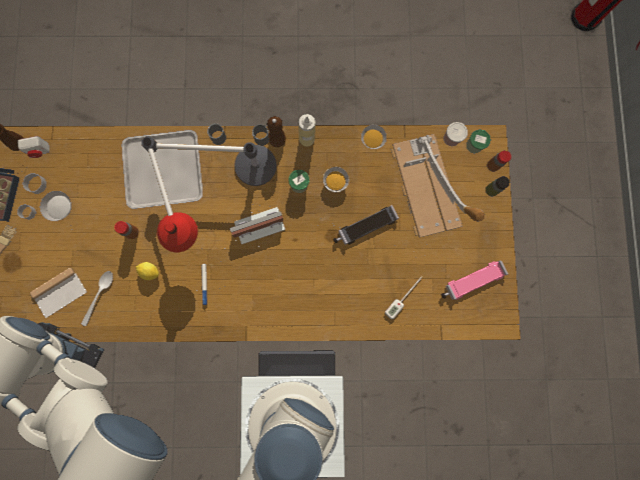

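View pics/side0.png

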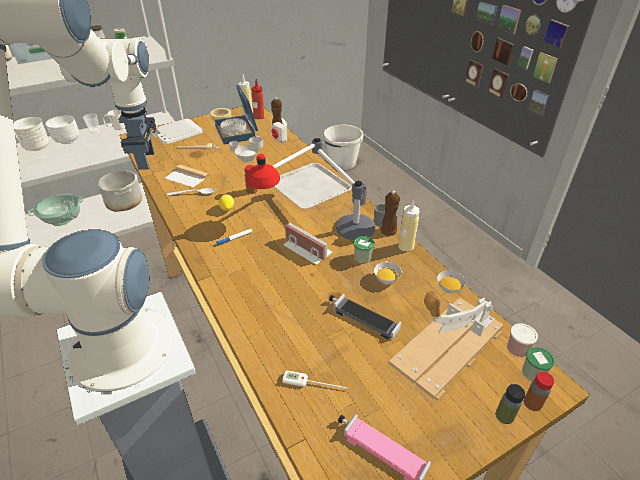

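Candidates: the stone is the brown/grey block in the rack at top (258,227). The white and brown knife-like block at (57,290) could be mistaken for it. For the holder it's the dark bar at (368,225), with the pink one at (476,281) excluded. For the lamp it's the red head at (178,231); red caps at (124,229) and (501,158) are the lookalikes. One close crop to check.

```bash
python3 - <<'E'
from h import *
a=np.load('pics/top0.npz');b=np.load('pics/side0.npz')
A=cv2.resize(a['i'][190:260,220:300],(400,350),interpolation=2);B=cv2.resize(a['i'][190:260,325:405],(400,350),interpolation=2)
C=cv2.resize(b['i'][215:271,276:340],(400,250) if 0 else (286,250),interpolation=2);D=cv2.resize(b['i'][285:345,320:410],(375,250),interpolation=2)
r2=np.zeros((250,800,3),np.uint8);r2[:,:286]=C;r2[:,400:775]=D
cv2.imwrite('pics/c0.png',np.vstack([np.hstack([A,B]),r2])[:,:,::-1])
P=pts('top',a['d']); Q=pts('side',b['d'])
print("table z",np.nanmedian(P[290:310,330:370,2]),np.nanmedian(Q[250:260,240:260,2]))
def rect(pt):
    (c,s,an)=cv2.minAreaRect(pt[:,:2].astype(np.float32)*1000); bx=cv2.boxPoints((c,s,an)); e=[bx[1]-bx[0],bx[2]-bx[1]]; e=max(e,key=np.linalg.norm); return np.round(c,1),np.round(s,1),round(np.degrees(np.arctan2(e[1],e[0]))%180,2)
def reg(P,x0,x1,y0,y1,z0,z1):
    m=(P[...,0]>x0)&(P[...,0]<x1)&(P[...,1]>y0)&(P[...,1]<y1)&(P[...,2]>z0)&(P[...,2]<z1); return P[m]
for nm,X in(('top',P),('side',Q)):
    p=reg(X,.3,.52,-.02,.25,.052,.075); print(nm,'stone top',len(p),rect(p),np.median(p[:,2]))
    p=reg(X,.3,.52,-.36,-.1,.012,.04); print(nm,'holder',len(p),rect(p),np.percentile(p[:,2],[10,50,90]))
    p=reg(X,.2,.6,.2,.5,.235,.28); print(nm,'knob',len(p),rect(p),p.mean(0),np.percentile(p[:,2],[10,50,90]))
    p=reg(X,.2,.6,.2,.5,.168,.28); print(nm,'shade',len(p),rect(p))
E
```

```text
table z 9.258351696850298e-05 0.000530609754030742
top stone top 0 (array([0., 0.]), array([0., 0.]), np.float32(0.0)) nan
top holder 180 (array([ 395.7, -254.8]), array([231.3,  77.6]), np.float32(67.57)) [0.01314224 0.01646309 0.02103305]
top knob 102 (array([584.1, 331.6]), array([25.4, 28.8]), np.float32(94.96)) [0.58372257 0.32958883 0.25682206] [0.2441681  0.25885316 0.26318904]
top shade 927 (array([564. , 330.2]), array([114.6,  71.8]), np.float32(89.96))
side stone top 0 (array([0., 0.]), array([0., 0.]), np.float32(0.0)) nan
side holder 264 (array([ 359.6, -329.5]), array([35.7, 67.2]), np.float32(135.05)) [0.01351516 0.01650181 0.01928747]
side knob 78 (array([583.2, 328.1]), array([26.5, 24.3]), np.float32(58.9)) [0.58202135 0.32468235 0.25281113] [0.23890714 0.25427987 0.26286558]
side shade 620 (array([562.2, 317.6]), array([ 73.8, 101.1]), np.float32(91.38))
  return _methods._mean(a, axis=axis, dtype=dtype,
  ret = ret.dtype.type(ret / rcount)
```

View pics/c0.png

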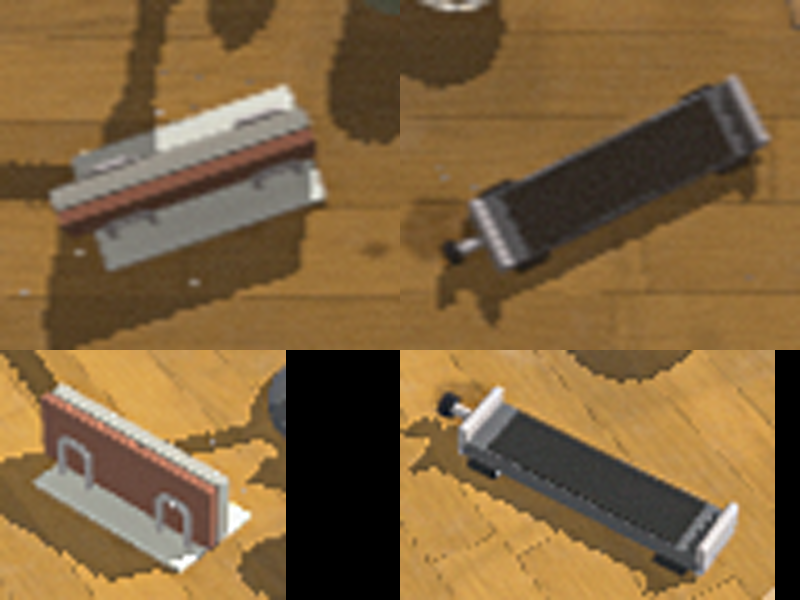

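The crop confirms the choices: stone upright in the rack with its brown face to the robot, and a dark holder with its screw knob at the left end. Next I'll refine the measurements in the correct regions.

```bash
cat >> h.py <<'E'
def rect(pt):
    (c,s,an)=cv2.minAreaRect(pt[:,:2].astype(np.float32)*1000); bx=cv2.boxPoints((c,s,an)); e=[bx[1]-bx[0],bx[2]-bx[1]]; e=max(e,key=np.linalg.norm); return np.round(c,1),np.round(s,1),round(float(np.degrees(np.arctan2(e[1],e[0]))%180),2)
def reg(P,x0,x1,y0,y1,z0,z1):
    m=(P[...,0]>x0)&(P[...,0]<x1)&(P[...,1]>y0)&(P[...,1]<y1)&(P[...,2]>z0)&(P[...,2]<z1); return P[m]
E
python3 - <<'E'
from h import *
a=np.load('pics/top0.npz');b=np.load('pics/side0.npz')
P=pts('top',a['d']); Q=pts('side',b['d'])
for u,v in((258,222),(368,225),(178,231),(255,167)): print(P[v,u].round(3))
for nm,X in(('top',P),('side',Q)):
    for (n,*r) in (('stonetop',.45,.7,0,.25,.055,.075),('stone all',.45,.7,0,.25,.045,.075),('rackstone',.45,.7,0,.25,.003,.075),('holder seat',.45,.75,-.35,-.05,.012,.026),('holder stops',.45,.75,-.35,-.05,.026,.036),('holder all',.45,.75,-.35,-.05,.008,.036),('post',.6,.95,0,.25,.16,.3),('foot',.6,.95,0,.25,.008,.05)):
        p=reg(X,*r)
        if len(p)>3: print(nm,n,len(p),rect(p),p.mean(0).round(4),np.percentile(p[:,2],[10,90]).round(4))
# contour of pixel masks cast to plane
i=a['i'];hsv=cv2.cvtColor(i,cv2.COLOR_RGB2HSV)
def maskfit(m,z,nm):
    k,l,st,c=cv2.connectedComponentsWithStats(m.astype(np.uint8)); j=1+np.argmax(st[1:,4]); v,u=np.nonzero(l==j)
    p=np.array([onz('top',x,y,z) for x,y in zip(u,v)]); print(nm,len(u),rect(p),p.mean(0).round(4))
box=np.zeros((480,640),bool);box[200:250,325:405]=1
maskfit(box&(i.max(2)<75)&(hsv[...,1]<110),.02,'dark seat')
E
```

```text
[0.633 0.104 0.067]
[ 0.629 -0.249  0.02 ]
[0.582 0.319 0.211]
[0.821 0.118 0.037]
top stonetop 420 (array([630.7, 112.6]), array([ 26.8, 169.1]), 108.26) [0.6307 0.112  0.0622] [0.0577 0.0666]
top stone all 482 (array([630.1, 112.3]), array([ 41.6, 169.2]), 109.03) [0.63   0.1122 0.0606] [0.0518 0.0663]
top rackstone 1974 (array([575.1, 125.6]), array([247.8, 249.8]), 179.89) [0.5949 0.1186 0.0213] [0.0035 0.0625]
top holder seat 858 (array([ 597.5, -204.7]), array([272.6, 284.4]), 171.31) [ 0.631  -0.2438  0.0195] [0.0149 0.0241]
top holder stops 109 (array([ 658. , -240.7]), array([204.6, 178.6]), 89.33) [ 0.6366 -0.2394  0.0293] [0.0263 0.0342]
top holder all 1149 (array([ 600.8, -198.6]), array([293.1, 298.3]), 178.3) [ 0.6259 -0.2377  0.0189] [0.0096 0.0259]
top post 380 (array([856.2, 133.2]), array([ 86.3, 228.8]), 114.81) [0.8433 0.1531 0.1776] [0.1675 0.1898]
top foot 1740 (array([774.8, 123.9]), array([349.5, 247.7]), 0.79) [0.8022 0.1128 0.0213] [0.0097 0.0383]
side stonetop 300 (array([630.3, 111.6]), array([ 31.4, 171. ]), 110.0) [0.6285 0.1074 0.0619] [0.0575 0.0654]
s
[... 194 characters left out ...]
0.1066 0.027 ] [0.0037 0.0627]
side holder seat 973 (array([ 658.1, -241.2]), array([181.5, 210.2]), 90.15) [ 0.6279 -0.2488  0.0197] [0.0157 0.0232]
side holder stops 96 (array([ 673.9, -235.4]), array([188.2, 211.6]), 99.48) [ 0.6434 -0.2353  0.0301] [0.0269 0.0334]
side holder all 1130 (array([ 626.8, -228.9]), array([235. , 238.3]), 178.01) [ 0.6286 -0.2486  0.02  ] [0.0145 0.0251]
side post 244 (array([852.2, 131.2]), array([ 81.6, 228.4]), 113.24) [0.8385 0.1435 0.1766] [0.1645 0.1906]
side foot 1427 (array([775.7, 124.7]), array([350.6, 243.6]), 0.99) [0.7933 0.0978 0.0241] [0.0115 0.043 ]
dark seat 754 (array([ 630.5, -250.6]), array([ 55.6, 179.5]), 115.69) [ 0.6303 -0.2528  0.02  ]
```

```bash
cat >> h.py <<'E'
from scipy.spatial.transform import Rotation as Ro
def Rd(yaw,tilt=0):
    c,s=np.cos(np.radians(yaw)),np.sin(np.radians(yaw)); y=np.array([c,s,0]); z=np.array([0,0,-1.]); x=np.cross(y,z)
    return np.stack([x,y,z],1)
def plan(*tg):
    s=monitor.get_state(); p=s['ee_pos'];R=s['ee_rot']
    print('t',round(s['t'],2),'at',p.round(4),'yaw',np.degrees(np.arctan2(R[1,1],R[0,1])).round(2),'F',s['contact_force'].round(1),'w',round(s['gripper_width']*1e3,1),'q',s['joint_positions'].round(2))
    for x,y,z,yaw in tg:
        print([x,y,z,yaw],'->',((np.array([x,y,z])-p)@R/.03).round(3),Ro.from_matrix(R.T@Rd(yaw)).as_rotvec().round(4))
E
python3 - <<'E'
from h import *
plan((.42,.27,.33,40),(.6307,.1125,.2,18.3))
for n,u,v in(('marker',205,285),('therm',395,308),('tub',299,180),('bowl',335,180)): print(n,onz('top',u,v,.02).round(3))
E
```

```text
t 0.1 at [0.2603 0.5679 0.2917] yaw 65.37 F [-0.1 -0.4 -0.4] w 91.0 q [ 1.05  0.49  1.35  0.    1.3  -0.1 ]
[0.42, 0.27, 0.33, 40] -> [-8.978 -6.811 -1.27 ] [-1.100e-03  1.000e-04  4.429e-01]
[0.6307, 0.1125, 0.2, 18.3] -> [-17.55   -8.653   3.064] [-1.100e-03  3.000e-04  8.216e-01]
marker [0.438 0.276 0.02 ]
therm [ 0.361 -0.329  0.02 ]
tub [ 0.781 -0.025  0.02 ]
bowl [ 0.78  -0.144  0.02 ]
```

step_arm --pt "-1.3 -1.0 -0.6 0 0 0.07 91" --pt "-2.7 -2.0 -1.27 0 0 0.14 91" --pt "-4.2 -3.2 -1.27 0 0 0.21 91" --pt "-5.7 -4.3 -1.27 0 0 0.28 91" --pt "-7.2 -5.4 -1.27 0 0 0.36 91" --pt "-8.6 -6.5 -1.27 0 0 0.44 91" --pt "-10.0 -6.9 -1.0 0 0 0.5 91" --pt "-11.4 -7.2 -0.7 0 0 0.57 91" --pt "-12.8 -7.5 -0.3 0 0 0.63 91" --pt "-14.2 -7.9 0.3 0 0 0.7 91"

```text
t: 1.1
ee_pos: [0.545, 0.1783, 0.2861]
ee_rot: [[-0.424, 0.906, 0.001], [0.906, 0.424, 0.0], [-0.0, 0.001, -1.0]]
contact_force: [-0.1, 0.6, 0.9]
gripper_width: 0.0912
grip_force: 0.0
```

```bash
python3 - <<'E'
from h import *
plan((.6307,.1125,.2,18.3),(.6307,.1125,.107,18.3))
E
```

```text
t 1.1 at [0.545  0.1783 0.2861] yaw 25.1 F [-0.1  0.6  0.9] w 91.2 q [ 0.21  0.43  1.48  0.    1.23 -0.23]
[0.6307, 0.1125, 0.2, 18.3] -> [-3.198  1.653  2.873] [0.0014 0.0002 0.1187]
[0.6307, 0.1125, 0.107, 18.3] -> [-3.197  1.648  5.973] [0.0014 0.0002 0.1187]
```

step_arm --pt "-1.5 0.8 1.0 0 0 0.06 91" --pt "-3.0 1.5 2.2 0 0 0.118 91" --pt "-3.05 1.55 2.8 0 0 0.118 91" --pt "-3.05 1.55 2.8 0 0 0.118 91" --pt "-3.05 1.55 2.8 0 0 0.118 91"

```text
t: 1.6
ee_pos: [0.624, 0.1169, 0.2014]
ee_rot: [[-0.317, 0.948, -0.002], [0.948, 0.317, -0.0], [0.001, -0.002, -1.0]]
contact_force: [0.1, -0.7, 1.1]
gripper_width: 0.0909
grip_force: 0.0
```

```bash
python3 - <<'E'
from h import *
plan((.6307,.1125,.107,18.3))
E
```

```text
t 1.6 at [0.624  0.1169 0.2014] yaw 18.48 F [ 0.1 -0.7  1.1] w 90.9 q [ 0.09  0.6   1.42  0.    1.12 -0.23]
[0.6307, 0.1125, 0.107, 18.3] -> [-0.213  0.172  3.146] [-0.0019 -0.0006  0.0031]
```

step_arm --pt "-0.21 0.17 1.0 0 0 0.003 91" --pt "-0.21 0.17 2.0 0 0 0.003 91" --pt "-0.21 0.17 2.7 0 0 0.003 91" --pt "-0.21 0.17 3.14 0 0 0.003 91" --pt "-0.21 0.17 3.14 0 0 0.003 40" --pt "-0.21 0.17 3.14 0 0 0.003 30" --pt "-0.21 0.17 3.14 0 0 0.003 15" --pt "-0.21 0.17 3.14 0 0 0.003 15" --pt "-0.21 0.17 3.14 0 0 0.003 15" --pt "-0.21 0.17 3.14 0 0 0.003 15" --grip_force 25

```text
t: 2.6
ee_pos: [0.6313, 0.1127, 0.1082]
ee_rot: [[-0.315, 0.949, 0.001], [0.949, 0.315, 0.0], [-0.0, 0.001, -1.0]]
contact_force: [-0.1, -1.0, 0.1]
gripper_width: 0.0456
grip_force: 0.0
```

```bash
python3 - <<'E'
from h import *
plan((.6307,.1125,.20,18.3),(.42,0.02,.20,0),(.42,0.02,.12,0))
E
```

```text
t 2.6 at [0.6313 0.1127 0.1082] yaw 18.33 F [-0.1 -1.   0.1] w 45.6 q [ 0.08  0.73  1.47 -0.    0.94 -0.24]
[0.6307, 0.1125, 0.2, 18.3] -> [-0.    -0.021 -3.06 ] [0.0005 0.0001 0.0006]
[0.42, 0.02, 0.2, 0] -> [-0.718 -7.658 -3.063] [5.0e-04 1.0e-04 3.2e-01]
[0.42, 0.02, 0.12, 0] -> [-0.717 -7.659 -0.397] [5.0e-04 1.0e-04 3.2e-01]
```

Fingers are still closing.

step_arm --pt "0 0 0 0 0 0 15" --pt "0 0 0 0 0 0 15" --pt "0 0 0 0 0 0 15" --pt "0 0 0 0 0 0 15" --pt "0 0 0 0 0 0 15" --pt "0 0 0 0 0 0 15" --grip_force 25

```text
t: 3.2
ee_pos: [0.6312, 0.1127, 0.1078]
ee_rot: [[-0.315, 0.949, -0.0], [0.949, 0.315, -0.0], [-0.0, -0.0, -1.0]]
contact_force: [-1.3, -0.4, -0.5]
gripper_width: 0.0241
grip_force: 25.0
```

step_arm --pt "0 0 -0.3 0 0 0 15" --pt "0 0 -0.8 0 0 0 15" --pt "0 0 -1.5 0 0 0 15" --pt "0 0 -2.2 0 0 0 15" --pt "0 -0.6 -2.7 0 0 0.03 15" --pt "-0.1 -1.5 -2.7 0 0 0.08 15" --pt "-0.2 -2.6 -2.7 0 0 0.13 15" --pt "-0.35 -3.7 -2.7 0 0 0.18 15" --pt "-0.5 -4.9 -2.7 0 0 0.24 15" --pt "-0.6 -6.0 -2.7 0 0 0.28 15"

```text
t: 4.2
ee_pos: [0.4647, 0.0385, 0.1899]
ee_rot: [[-0.038, 0.999, 0.001], [0.999, 0.038, -0.0], [-0.0, 0.001, -1.0]]
contact_force: [1.0, -0.6, -4.2]
gripper_width: 0.0242
grip_force: 25.0
```

step_arm --pt "-0.1 -1.0 0 0 0 0.03 15" --pt "-0.1 -1.5 0.6 0 0 0.04 15" --pt "-0.1 -1.65 1.4 0 0 0.04 15" --pt "-0.1 -1.65 2.2 0 0 0.04 15" --pt "-0.1 -1.65 2.5 0 0 0.04 15" --pt "-0.1 -1.65 2.5 0 0 0.04 15" --pt "-0.1 -1.65 2.5 0 0 0.04 15"

```text
t: 4.9
ee_pos: [0.4172, 0.034, 0.1146]
ee_rot: [[-0.0, 1.0, 0.001], [1.0, 0.0, -0.0], [-0.0, 0.001, -1.0]]
contact_force: [0.3, 0.1, -5.1]
gripper_width: 0.0242
grip_force: 25.0
```

```bash
python3 - <<'E'
from h import *
plan((.42,.02,.103,0))
look(1)
P=pts('top',np.load('pics/top1.npz')['d']);Q=pts('side',np.load('pics/side1.npz')['d'])
i=np.load('pics/side1.npz')['i']; cv2.imwrite('pics/s1c.png',cv2.resize(i[180:380,180:380],(600,600))[:,:,::-1])
E
```

```text
t 4.9 at [0.4172 0.034  0.1146] yaw 0.0 F [ 0.3  0.1 -5.1] w 24.2 q [-0.06  0.52  2.03  0.    0.59 -0.06]
[0.42, 0.02, 0.103, 0] -> [-0.467  0.092  0.388] [0.0008 0.     0.    ]
```

View pics/s1c.png

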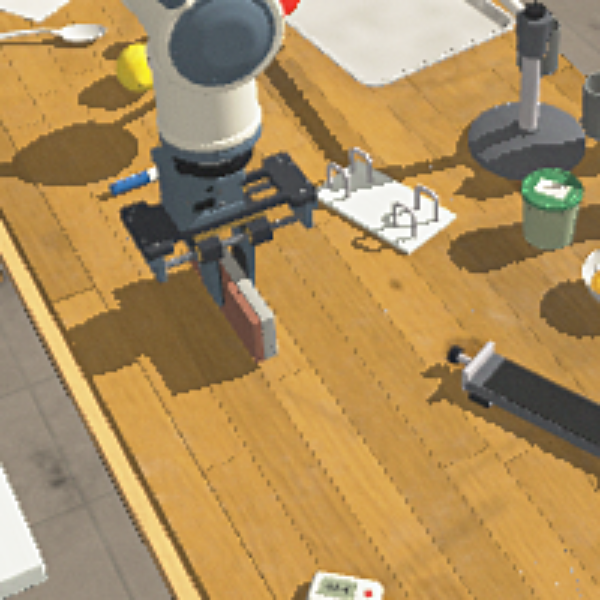

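step_arm --pt "0 0 0.15 0 0 0 15" --pt "0 0 0.3 0 0 0 15" --pt "0 0 0.36 0 0 0 15" --pt "0 0 0.4 0 0 0 15" --pt "0 0 0.4 0 0 0 15"

```text
t: 5.5
ee_pos: [0.4166, 0.034, 0.1017]
ee_rot: [[-0.0, 1.0, -0.0], [1.0, 0.0, -0.0], [-0.0, -0.0, -1.0]]
contact_force: [-0.1, 0.6, -5.1]
gripper_width: 0.0242
grip_force: 25.0
```

step_arm --pt "0 0 0.03 0 0 0 15" --pt "0 0 0.06 0 0 0 15" --pt "0 0 0.06 0 0 0 15"

```text
t: 5.8
ee_pos: [0.4166, 0.034, 0.1008]
ee_rot: [[-0.0, 1.0, 0.001], [1.0, 0.0, -0.0], [-0.0, 0.001, -1.0]]
contact_force: [-4.3, 0.7, 26.4]
gripper_width: 0.0244
grip_force: 25.0
```

Contact (about 31 N change). I'll back off slightly, open, lift, retreat and close.

step_arm --pt "0 0 -0.03 0 0 0 15" --pt "0 0 -0.03 0 0 0 60" --pt "0 0 -0.03 0 0 0 60" --pt "0 0 -0.03 0 0 0 60" --pt "0 0 -0.03 0 0 0 60" --pt "0 0 -0.03 0 0 0 60" --pt "0 0 -0.03 0 0 0 60" --pt "0 0 -1.0 0 0 0 60" --pt "0 0 -2.2 0 0 0 60" --pt "0 0 -2.2 0 0 0 60"

```text
t: 6.8
ee_pos: [0.418, 0.034, 0.169]
ee_rot: [[-0.0, 1.0, 0.005], [1.0, 0.0, -0.0], [-0.0, 0.005, -1.0]]
contact_force: [-0.5, -0.2, -0.1]
gripper_width: 0.0599
grip_force: 0.0
```

step_arm --pt "0 -0.7 0 0 0 0 0" --pt "0 -1.5 0 0 0 0 0" --pt "0 -1.5 0 0 0 0 0" --pt "0 -1.5 0 0 0 0 0" --pt "0 -1.5 0 0 0 0 0" --pt "0 -1.5 0 0 0 0 0" --pt "0 -1.5 0 0 0 0 0" --pt "0 -1.5 0 0 0 0 0" --pt "0 -1.5 0 0 0 0 0"

```text
t: 7.7
ee_pos: [0.3718, 0.034, 0.166]
ee_rot: [[0.0, 1.0, -0.0], [1.0, -0.0, 0.0], [0.0, -0.0, -1.0]]
contact_force: [0.5, 0.1, -0.7]
gripper_width: 0.0005
grip_force: 0.0
```

```bash
python3 - <<'E'
from h import *
plan((.375,.034,.125,0))
look(2)
P=pts('top',np.load('pics/top2.npz')['d']);Q=pts('side',np.load('pics/side2.npz')['d'])
for X in(P,Q):
    p=reg(X,.34,.5,-.1,.15,.04,.07); print(len(p),rect(p) if len(p)>3 else 0, np.median(p[:,2]) if len(p) else 0)
E
```

```text
t 7.7 at [0.3718 0.034  0.166 ] yaw -0.0 F [ 0.5  0.1 -0.7] w 0.5 q [-0.07  0.37  2.09  0.    0.68 -0.07]
[0.375, 0.034, 0.125, 0] -> [-1.000e-03  1.070e-01  1.367e+00] [-0. -0. -0.]
18 (array([417. , -44.7]), array([ 9.4, 21.8]), 179.65) 0.0560708292027734
387 (array([415.5,  31.8]), array([174.9,  27.2]), 89.67) 0.055758997108494635
```

step_arm --pt "0 0 0.7 0 0 0 0" --pt "0 0 1.4 0 0 0 0" --pt "0 0 1.4 0 0 0 0" --pt "0 0.3 1.4 0 0 0 0" --pt "0 0.5 1.4 0 0 0 0" --pt "0 0.65 1.4 0 0 0 0" --pt "0 0.8 1.4 0 0 0 0" --pt "0 0.95 1.4 0 0 0 0" --pt "0 1.1 1.4 0 0 0 0" --pt "0 1.25 1.4 0 0 0 0"

```text
t: 8.8
ee_pos: [0.4095, 0.034, 0.1241]
ee_rot: [[0.0, 1.0, 0.0], [1.0, -0.0, 0.0], [0.0, 0.0, -1.0]]
contact_force: [0.1, 0.1, 0.5]
gripper_width: 0.0006
grip_force: 0.3
```

step_arm --pt "0 0.15 0 0 0 0 0" --pt "0 0.3 0 0 0 0 0" --pt "0 0.45 0 0 0 0 0" --pt "0 0.6 0 0 0 0 0" --pt "0 0.7 0 0 0 0 0" --pt "0 0.7 -1 0 0 0 80" --pt "0 0.7 -2.2 0 0 0 80" --pt "0 0.7 -2.2 0 0 0 80"

```text
t: 9.6
ee_pos: [0.4317, 0.034, 0.1932]
ee_rot: [[-0.0, 1.0, 0.005], [1.0, 0.0, -0.0], [-0.0, 0.005, -1.0]]
contact_force: [-0.2, -1.1, -0.1]
gripper_width: 0.0216
grip_force: 0.0
```

```bash
python3 - <<'E'
from h import *
look(3)
T=np.load('pics/top3.npz');S=np.load('pics/side3.npz')
P=pts('top',T['d']);Q=pts('side',S['d'])
for X,i in((P,T['i']),(Q,S['i'])):
    m=(X[...,0]>.34)&(X[...,0]<.56)&(X[...,1]>-.1)&(X[...,1]<.17)&(X[...,2]>.015)&(X[...,2]<.04)
    p=X[m]; print(len(p),rect(p), np.percentile(p[:,2],[10,50,90]),i[m].mean(0))
plan((.44,.034,.1,0))
cv2.imwrite('pics/s3c.png',cv2.resize(S['i'][180:380,180:380],(500,500))[:,:,::-1])
E
```

```text
17 (array([459.6, -49.7]), array([ 0. , 54.2]), 179.66) [0.02142473 0.02324771 0.02860908] [105.          79.05882353  71.82352941]
749 (array([458. ,  32.4]), array([175.2,  57.9]), 89.53) [0.02127553 0.0249929  0.02824829] [172.8811749  117.80907877  95.19359146]
t 9.7 at [0.4305 0.034  0.1905] yaw 0.0 F [-0.3  0.4 -0.5] w 29.5 q [-0.06  0.38  1.93 -0.    0.83 -0.06]
[0.44, 0.034, 0.1, 0] -> [-1.000e-03  3.120e-01  3.019e+00] [0.0018 0.0001 0.0001]
```

View pics/s3c.png

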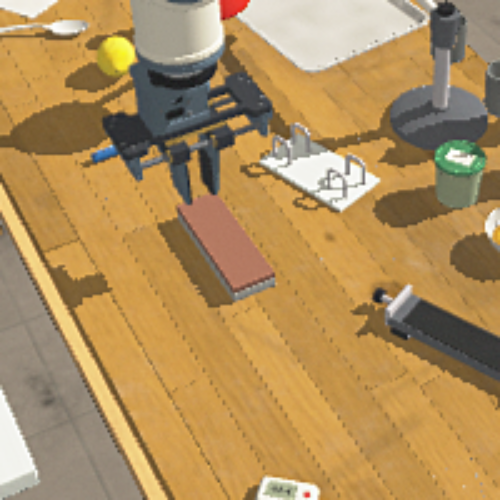

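step_arm --pt "0 0.4 0 0 0 0 80" --pt "0 0.92 0 0 0 0 80" --pt "0 0.92 0.5 0 0 0 80" --pt "0 0.92 1.0 0 0 0 80" --pt "0 0.92 1.5 0 0 0 80" --pt "0 0.92 2.3 0 0 0 80" --pt "0 0.92 3.0 0 0 0 80" --pt "0 0.92 3.0 0 0 0 80" --pt "0 0.92 3.0 0 0 0 80"

```text
t: 10.6
ee_pos: [0.4578, 0.034, 0.0995]
ee_rot: [[0.0, 1.0, -0.002], [1.0, -0.0, 0.0], [0.0, -0.002, -1.0]]
contact_force: [0.6, 1.2, -0.2]
gripper_width: 0.08
grip_force: 0.0
```

```bash
python3 - <<'E'
from h import *
plan((.458,.033,.0845,-.3))
E
```

```text
t 10.6 at [0.4578 0.034  0.0995] yaw -0.0 F [ 0.6  1.2 -0.2] w 80.0 q [-0.06  0.58  1.94  0.    0.62 -0.06]
[0.458, 0.033, 0.0845, -0.3] -> [-0.035  0.008  0.5  ] [-0.002  -0.0001  0.0052]
```

step_arm --pt "-0.03 0 0.25 0 0 0 80" --pt "-0.03 0 0.5 0 0 0 80" --pt "-0.03 0 0.5 0 0 0 40" --pt "-0.03 0 0.5 0 0 0 40" --pt "-0.03 0 0.5 0 0 0 40" --pt "-0.03 0 0.5 0 0 0 40" --pt "-0.03 0 0.5 0 0 0 40" --pt "-0.03 0 0.5 0 0 0 40" --grip_force 25

```text
t: 11.4
ee_pos: [0.4581, 0.0331, 0.0853]
ee_rot: [[-0.0, 1.0, 0.001], [1.0, 0.0, -0.0], [-0.0, 0.001, -1.0]]
contact_force: [0.9, 0.6, 5.1]
gripper_width: 0.0562
grip_force: 25.0
```

step_arm --pt "0 0 0 0 0 0 40" --pt "0 0 -0.5 0 0 0 40" --pt "0 0 -1.2 0 0 0 40" --pt "0 0 -2.2 0 0 0 40" --pt "0 0 -3 0 0 0 40" --pt "0 0 -3 0 0 0 40" --pt "0 0 -3 0 0 0 40"

```text
t: 12.1
ee_pos: [0.4575, 0.0331, 0.1747]
ee_rot: [[0.0, 1.0, 0.0], [1.0, -0.0, 0.0], [0.0, 0.0, -1.0]]
contact_force: [-0.7, 0.6, -5.3]
gripper_width: 0.0564
grip_force: 25.0
```

```bash
python3 - <<'E'
from h import *
look(4)
T=np.load('pics/top4.npz');S=np.load('pics/side4.npz')
P=pts('top',T['d']);Q=pts('side',S['d'])
plan()
# stone in hand (side view depth, top face)
p=reg(Q,.34,.56,-.1,.17,.105,.123); print('stone',rect(p),np.percentile(p[:,2],[10,50,90]))
p=reg(Q,.34,.56,-.1,.17,.085,.135); print('stone all',rect(p),np.percentile(p[:,2],[3,50,97]))
# holder: several estimates in a box rotated; averaged over both views, masked by connected height
for nm,X in(('top',P),('side',Q)):
    for z0,z1 in((.012,.027),(.026,.036)):
        m=(X[...,0]>.5)&(X[...,0]<.75)&(X[...,1]>-.38)&(X[...,1]<-.12)&(X[...,2]>z0)&(X[...,2]<z1)
        k,l,st,c=cv2.connectedComponentsWithStats(m.astype(np.uint8))
        for j in range(1,k):
            if st[j,4]>15: print(nm,z0,st[j,4],rect(X[l==j]),X[l==j].mean(0).round(4))
E
```

```text
t 12.2 at [0.457  0.0332 0.1739] yaw 0.0 F [ 0.7 -0.1 -4.6] w 56.2 q [-0.06  0.44  1.88 -0.    0.82 -0.06]
stone (array([456.1,  26.2]), array([ 78. , 166.1]), 96.88) [0.1103695  0.11379065 0.11667098]
stone all (array([456.2,  31.7]), array([173.7,  80. ]), 87.82) [0.09495711 0.11349697 0.12728046]
top 0.012 17 (array([ 745.8, -146.8]), array([ 8.2, 32.9]), 90.53) [ 0.7474 -0.1463  0.0195]
top 0.012 17 (array([ 739.7, -371.8]), array([19.5, 10.4]), 7.91) [ 0.7397 -0.3719  0.0176]
top 0.012 840 (array([ 624.4, -234. ]), array([ 51.3, 218.1]), 116.1) [ 0.6288 -0.2442  0.0198]
top 0.026 33 (array([ 670.9, -331.4]), array([47.7,  9.7]), 23.12) [ 0.6705 -0.3323  0.0311]
top 0.026 27 (array([ 590.2, -164.1]), array([47.5,  6.5]), 26.38) [ 0.5902 -0.1646  0.0305]
side 0.012 30 (array([ 578.7, -148.5]), array([16.3, 23.3]), 99.88) [ 0.5786 -0.1463  0.0203]
side 0.012 935 (array([ 631.3, -250.8]), array([ 56.7, 191.3]), 115.82) [ 0.6281 -0.253   0.0196]
side 0.026 42 (array([ 590.1, -165.1]), array([52.2,  8.8]), 26.14) [ 0.589  -0.1662  0.0295]
side 0.026 42 (array([ 668.3, -335. ]), array([47.4,  8.1]), 25.67) [ 0.6679 -0.3353  0.0298]
```

```bash
python3 - <<'E'
from h import *
for n in('top','side'):
    T=np.load(f'pics/{n}4.npz');i=T['i'];X=pts(n,T['d'])
    hsv=cv2.cvtColor(i,cv2.COLOR_RGB2HSV)
    m=(X[...,0]>.55)&(X[...,0]<.72)&(X[...,1]>-.365)&(X[...,1]<-.14)&(hsv[...,1]<60)&(hsv[...,2]>135)&(X[...,2]>.024)
    k,l,st,c=cv2.connectedComponentsWithStats(m.astype(np.uint8)); E=[]
    for j in range(1,k):
        if st[j,4]>15:
            p=onz(n,*c[j],.03); E.append(p); print(n,st[j],c[j].round(1),p.round(4))
    if len(E)==2:
        d=E[0]-E[1]; print('mid',((E[0]+E[1])/2).round(4),'len',np.linalg.norm(d).round(4),'ang',np.degrees(np.arctan2(d[1],d[0]))%180)
K,o,R,m=cam('top'); g=np.load('pics/top4.npz')['i'].mean(2)
def proj(P):
    q=R.T@(np.array(P)-o); return K[0,0]*q[0]/-q[2]+K[0,2], K[1,1]*-q[1]/-q[2]+K[1,2]
u=np.array([np.cos(np.radians(115.6)),np.sin(np.radians(115.6)),0]);v=np.array([u[1],-u[0],0])
def prof(c,ax,other,ks,offs):
    out=[]
    for s in ks:
        a=np.array([proj(c+ax*s+other*t) for t in offs],np.float32)
        out.append(cv2.remap(g.astype(np.float32),a[:,:1],a[:,1:],1).mean())
    return np.round(out).astype(int)
c=np.array([.630,-.2495,.03])
ks=np.arange(-.104,.1041,.002)
p=prof(c,u,v,ks,np.linspace(-.015,.015,9)); print('neg end',list(zip((ks[:14]*1e3).round().astype(int).tolist(),p[:14].tolist()))); print('pos',list(zip((ks[-14:]*1e3).round().astype(int).tolist(),p[-14:].tolist())))
c[2]=.02; ks=np.arange(-.04,.041,.0025); print('width',list(zip((ks*1e3).round(1).tolist(),prof(c,v,u,ks,np.linspace(-.05,.05,21)).tolist())))
E
```

```text
top [391 205   7  13  16] [394.  210.8] [ 0.6738 -0.3339  0.03  ]
side [334 294  10  11  37] [338.9 299.4] [ 0.5889 -0.1673  0.03  ]
side [392 322   9  13  40] [395.8 327.7] [ 0.6693 -0.3356  0.03  ]
mid [ 0.6291 -0.2515  0.03  ] len 0.1865 ang 115.53238693441293
neg end [(-104, 87), (-102, 89), (-100, 97), (-98, 116), (-96, 133), (-94, 134), (-92, 113), (-90, 84), (-88, 63), (-86, 51), (-84, 51), (-82, 58), (-80, 67), (-78, 74)]
pos [(78, 71), (80, 78), (82, 77), (84, 77), (86, 91), (88, 118), (90, 142), (92, 147), (94, 126), (96, 96), (98, 74), (100, 65), (102, 64), (104, 67)]
width [(-40.0, 61), (-37.5, 56), (-35.0, 56), (-32.5, 57), (-30.0, 57), (-27.5, 56), (-25.0, 51), (-22.5, 48), (-20.0, 45), (-17.5, 39), (-15.0, 37), (-12.5, 37), (-10.0, 37), (-7.5, 37), (-5.0, 37), (-2.5, 37), (0.0, 38), (2.5, 37), (5.0, 37), (7.5, 37), (10.0, 37), (12.5, 37), (15.0, 36), (17.5, 35), (20.0, 38), (22.5, 57), (25.0, 82), (27.5, 91), (30.0, 92), (32.5, 90), (35.0, 89), (37.5, 89), (40.0, 89)]
```

step_arm --pt "-0.4 0.3 0 0 0 -0.03 40" --pt "-1.3 0.8 0 0 0 -0.07 40" --pt "-2.3 1.4 0 0 0 -0.12 40" --pt "-3.4 2.1 0 0 0 -0.17 40" --pt "-4.5 2.8 0 0 0 -0.22 40" --pt "-5.6 3.5 0 0 0 -0.27 40" --pt "-6.7 4.2 0 0 0 -0.32 40" --pt "-7.8 4.8 0 0 0 -0.37 40" --pt "-8.7 5.3 0 0 0 -0.41 40" --pt "-9.2 5.6 0 0 0 -0.435 40"

```text
t: 13.2
ee_pos: [0.6261, -0.245, 0.1728]
ee_rot: [[-0.422, 0.907, -0.002], [0.907, 0.422, 0.001], [0.001, -0.001, -1.0]]
contact_force: [0.5, 0.3, -4.9]
gripper_width: 0.0558
grip_force: 25.0
```

step_arm --pt "0 0.1 0 0 0 -0.01 40" --pt "0 0.1 0 0 0 -0.01 40" --pt "0 0.1 0.5 0 0 -0.01 40" --pt "0 0.1 0.5 0 0 -0.01 40" --pt "0 0.1 0.5 0 0 -0.01 40"

```text
t: 13.7
ee_pos: [0.6278, -0.2409, 0.1591]
ee_rot: [[-0.431, 0.902, -0.002], [0.902, 0.431, 0.001], [0.002, -0.001, -1.0]]
contact_force: [-1.0, 0.7, -4.6]
gripper_width: 0.0559
grip_force: 25.0
```

```bash
python3 - <<'E'
from h import *
plan((.631,-.2505,.125,25.6),(.631,-.2505,.1055,25.6))
E
```

```text
t 13.7 at [ 0.6278 -0.2409  0.1591] yaw 25.51 F [-1.   0.7 -4.6] w 55.9 q [-0.46  0.7   1.35  0.    1.1  -0.9 ]
[0.631, -0.2505, 0.125, 25.6] -> [-0.337 -0.042  1.135] [-0.0012 -0.0016 -0.0015]
[0.631, -0.2505, 0.1055, 25.6] -> [-0.338 -0.041  1.785] [-0.0012 -0.0016 -0.0015]
```

step_arm --pt "-0.34 -0.04 0.4 0 0 0 40" --pt "-0.34 -0.04 0.8 0 0 0 40" --pt "-0.34 -0.04 1.13 0 0 0 40" --pt "-0.34 -0.04 1.13 0 0 0 40" --pt "-0.34 -0.04 1.13 0 0 0 40"

```text
t: 14.2
ee_pos: [0.6316, -0.2512, 0.1258]
ee_rot: [[-0.43, 0.903, -0.001], [0.903, 0.43, 0.0], [0.001, -0.0, -1.0]]
contact_force: [0.6, 0.3, -3.5]
gripper_width: 0.0561
grip_force: 25.0
```

```bash
python3 - <<'E'
from h import *
look(5)
plan((.631,-.2505,.1055,25.6))
A=np.load('pics/top5.npz')['i'][190:260,325:405];B=np.load('pics/side5.npz')['i'][265:355,310:420]
cv2.imwrite('pics/c5.png',np.hstack([cv2.resize(A,(400,350),interpolation=2),cv2.resize(B,(400,350),interpolation=2)])[:,:,::-1])
E
```

```text
t 14.3 at [ 0.632  -0.2513  0.1265] yaw 25.5 F [ 0.7 -0.7 -5.9] w 56.0 q [-0.47  0.74  1.35  0.    1.04 -0.91]
[0.631, -0.2505, 0.1055, 25.6] -> [ 0.04  -0.019  0.7  ] [ 0.0004  0.0004 -0.0017]
```

View pics/c5.png

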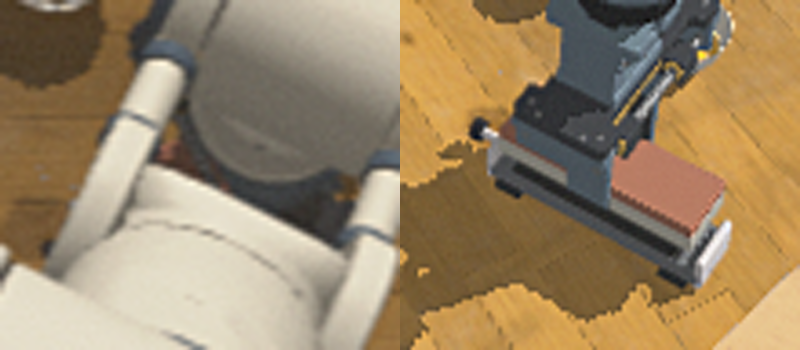

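The side crop shows the stone hovering over the seat between both stops. Lowering it now.

step_arm --pt "0.03 -0.02 0.2 0 0 0 40" --pt "0.03 -0.02 0.4 0 0 0 40" --pt "0.03 -0.02 0.55 0 0 0 40" --pt "0.03 -0.02 0.62 0 0 0 40" --pt "0.03 -0.02 0.65 0 0 0 40" --pt "0.03 -0.02 0.65 0 0 0 40"

```text
t: 14.9
ee_pos: [0.6309, -0.2508, 0.1065]
ee_rot: [[-0.43, 0.903, -0.0], [0.903, 0.43, 0.0], [0.0, -0.0, -1.0]]
contact_force: [-0.0, -0.9, -4.4]
gripper_width: 0.056
grip_force: 25.0
```

step_arm --pt "0 0 0.03 0 0 0 40" --pt "0 0 0.04 0 0 0 40" --pt "0 0 0.04 0 0 0 40"

```text
t: 15.2
ee_pos: [0.6309, -0.2508, 0.1055]
ee_rot: [[-0.43, 0.903, 0.0], [0.903, 0.43, -0.0], [-0.0, 0.0, -1.0]]
contact_force: [-0.4, 0.5, -5.0]
gripper_width: 0.0563
grip_force: 25.0
```

step_arm --pt "0 0 0.015 0 0 0 40" --pt "0 0 0.03 0 0 0 40" --pt "0 0 0.03 0 0 0 40"

```text
t: 15.5
ee_pos: [0.6309, -0.2508, 0.1053]
ee_rot: [[-0.43, 0.903, 0.0], [0.903, 0.431, -0.0], [-0.0, 0.0, -1.0]]
contact_force: [-3.5, 1.6, 7.2]
gripper_width: 0.0559
grip_force: 25.0
```

step_arm --pt "0 0 0 0 0 0 75" --pt "0 0 0 0 0 0 75" --pt "0 0 0 0 0 0 75" --pt "0 0 0 0 0 0 75" --pt "0 0 -1 0 0 0 75" --pt "0 0 -2.5 0 0 0 75" --pt "0 0 -4 0 0 0 75" --pt "0 -1.5 -5 0 0 0 75" --pt "0 -3 -6 0 0 0 75" --pt "0 -4 -6.5 0 0 0 75"

```text
t: 16.5
ee_pos: [0.5213, -0.303, 0.3015]
ee_rot: [[-0.431, 0.902, 0.001], [0.902, 0.431, -0.001], [-0.002, 0.001, -1.0]]
contact_force: [0.2, -1.1, -0.2]
gripper_width: 0.075
grip_force: 0.0
```

step_arm --pt "0.6 -1.0 0 0 0 0 75" --pt "2 -1.6 0 0 0 0 75" --pt "3.5 -1.6 0 0 0 0 75" --pt "5 -1.6 0 0 0 0 75" --pt "6 -1.6 0 0 0 0 75" --pt "6 -1.6 0 0 0 0 75" --pt "6 -1.6 0 0 0 0 75"

```text
t: 17.2
ee_pos: [0.4019, -0.1605, 0.2999]
ee_rot: [[-0.431, 0.902, 0.001], [0.902, 0.431, -0.001], [-0.001, 0.001, -1.0]]
contact_force: [-0.0, -0.7, 0.6]
gripper_width: 0.0752
grip_force: 0.0
```

```bash
python3 - <<'E'
from h import *
look(6)
plan()
A=np.load('pics/top6.npz')['i'][190:260,325:405];B=np.load('pics/side6.npz')['i'][265:355,310:420]
cv2.imwrite('pics/c6.png',np.hstack([cv2.resize(A,(400,350),interpolation=2),cv2.resize(B,(400,350),interpolation=2)])[:,:,::-1])
for n in('top','side'):
    T=np.load(f'pics/{n}6.npz');X=pts(n,T['d'])
    p=reg(X,.52,.75,-.36,-.13,.039,.055); print(n,rect(p),np.median(p[:,2]),p.mean(0))
    i=cv2.cvtColor(T['i'],cv2.COLOR_RGB2HSV); m=((i[...,0]<9)|(i[...,0]>172))&(i[...,1]>70)&(X[...,0]>.5)&(X[...,0]<.75)&(X[...,1]>-.37)&(X[...,1]<-.12)
    v,u=np.nonzero(cv2.morphologyEx(m.astype(np.uint8),cv2.MORPH_OPEN,np.ones((3,3)))); q=np.array([onz(n,a,b,.045) for a,b in zip(u,v)]); print('brown',len(u),rect(q),q.mean(0))
E
```

```text
t 17.3 at [ 0.4024 -0.1614  0.2997] yaw 25.49 F [0.4 0.2 0.4] w 75.0 q [-0.52  0.21  1.78 -0.    1.15 -0.96]
top (array([ 680.4, -225.8]), array([167.8, 171.9]), 115.4) 0.045329371779720073 [ 0.62960228 -0.24930058  0.04535607]
brown 31 (array([ 641.6, -248.5]), array([17.9, 71.1]), 111.11) [ 0.63900411 -0.23786723  0.045     ]
side (array([ 681.2, -225.4]), array([176.8, 170.4]), 25.81) 0.04484806526643359 [ 0.62868675 -0.25380831  0.04479804]Traceback (most recent call last):
  File "<stdin>", line 10, in <module>
  File "h.py", line 16, in rect
    (c,s,an)=cv2.minAreaRect(pt[:,:2].astype(np.float32)*1000); bx=cv2.boxPoints((c,s,an)); e=[bx[1]-bx[0],bx[2]-bx[1]]; e=max(e,key=np.linalg.norm); return np.round(c,1),np.round(s,1),round(float(np.degrees(np.arctan2(e[1],e[0]))%180),2)
                             ~~^^^^^^
IndexError: too many indices for array: array is 1-dimensional, but 2 were indexed
```

View pics/c6.png

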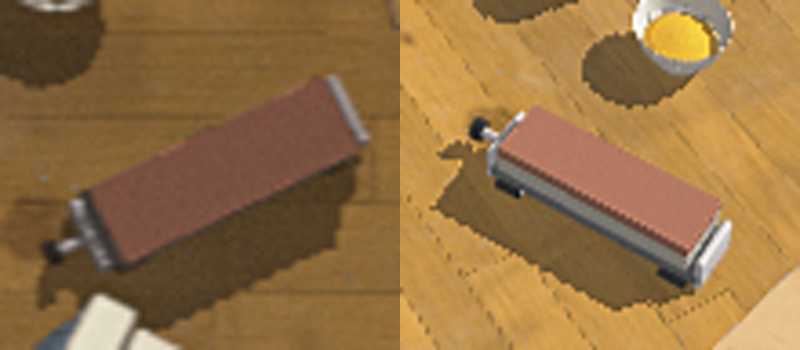

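Stone is flat on the seat, brown up, between the stops. Now I'll check the levelness numerically and measure the knob and the post.

```bash
python3 - <<'E'
from h import *
u=np.array([np.cos(np.radians(115.5)),np.sin(np.radians(115.5))]);v=np.array([u[1],-u[0]]);c=np.array([.630,-.251])
for n in('top','side'):
    T=np.load(f'pics/{n}6.npz');X=pts(n,T['d'])
    m=(X[...,0]>.54)&(X[...,0]<.72)&(X[...,1]>-.36)&(X[...,1]<-.14)&(X[...,2]>.037)&(X[...,2]<.055)
    k,l,st,_=cv2.connectedComponentsWithStats(m.astype(np.uint8)); p=X[l==1+np.argmax(st[1:,4])]
    q=np.c_[(p[:,:2]-c)@u,(p[:,:2]-c)@v]; co=np.linalg.lstsq(np.c_[q,np.ones(len(q))],p[:,2],rcond=None)[0]
    print(n,len(p),rect(p),'s',np.percentile(q[:,0],[.5,99.5]).round(4),'t',np.percentile(q[:,1],[.5,99.5]).round(4),'slope',co.round(4))
    for nm,r in(('knob',(.5,.68,.24,.42,.25,.275)),('shade',(.5,.68,.24,.42,.17,.22)),('posttop',(.76,.9,.05,.19,.1,.4))):
        p=reg(X,*r); print(n,nm,len(p),rect(p),p.mean(0).round(4),p[:,2].max().round(3))
plan((.584,.329,.34,0),(.584,.329,.303,0))
E
```

```text
top 899 (array([ 630.5, -250. ]), array([ 56.8, 172.8]), 115.4) s [-0.0837  0.0856] t [-0.0273  0.0284] slope [0.0022 0.0049 0.045 ]
top knob 84 (array([584.6, 332.9]), array([24.6, 27.8]), 91.93) [0.5848 0.3304 0.2598] 0.269
top shade 1237 (array([598.7, 327.2]), array([114.8, 145.3]), 168.49) [0.5851 0.3255 0.2003] 0.22
top posttop 271 (array([832.7, 145.3]), array([40. , 85.9]), 98.2) [0.8332 0.1349 0.1759] 0.2
side 998 (array([ 629.5, -250.8]), array([ 62. , 171.1]), 115.56) s [-0.084   0.0845] t [-0.0312  0.0286] slope [0.0018 0.0203 0.0447]<stdin>:10: RuntimeWarning: Mean of empty slice.
  ret = um.true_divide(
Traceback (most recent call last):
ValueError: zero-size array to reduction operation maximum which has no identity
```

step_arm --pt "0.7 0.7 -1.0 0 0 0.04 75" --pt "1.7 1.7 -2.0 0 0 0.08 75" --pt "2.7 2.7 -2.0 0 0 0.13 75" --pt "3.8 3.8 -2.0 0 0 0.18 75" --pt "4.9 4.9 -2.0 0 0 0.23 75" --pt "6.0 6.0 -2.0 0 0 0.28 75" --pt "7.1 7.2 -2.0 0 0 0.33 75" --pt "8.2 8.4 -2.0 0 0 0.38 75" --pt "9.3 9.6 -2.0 0 0 0.42 75" --pt "10.4 10.7 -2.0 0 0 0.44 75"

```text
t: 18.3
ee_pos: [0.5588, 0.2609, 0.359]
ee_rot: [[-0.003, 1.0, 0.0], [1.0, 0.003, -0.0], [-0.0, 0.0, -1.0]]
contact_force: [0.4, -0.9, 0.0]
gripper_width: 0.0745
grip_force: 0.0
```

step_arm --pt "0.6 1.0 0 0 0 0 75" --pt "0.9 2.1 0 0 0 0 75" --pt "0.9 2.1 0 0 0 0 75" --pt "0.9 2.1 0 0 0 0 75"

```text
t: 18.7
ee_pos: [0.6211, 0.2861, 0.3584]
ee_rot: [[-0.004, 1.0, -0.001], [1.0, 0.004, -0.0], [-0.0, -0.001, -1.0]]
contact_force: [-0.5, 0.9, 0.2]
gripper_width: 0.0752
grip_force: 0.0
```

```bash
python3 - <<'E'
from h import *
plan((.5845,.3295,.303,0))
E
```

```text
t 18.7 at [0.6211 0.2861 0.3584] yaw 0.24 F [-0.5  0.9  0.2] w 75.2 q [ 0.34  0.53  1.09 -0.    1.52  0.34]
[0.5845, 0.3295, 0.303, 0] -> [ 1.453 -1.211  1.846] [-0.001   0.0005  0.0042]
```

step_arm --pt "0.7 -0.6 0 0 0 0 75" --pt "1.45 -1.21 0 0 0 0 75" --pt "1.45 -1.21 0 0 0 0 75" --pt "1.45 -1.21 0.5 0 0 0 75" --pt "1.45 -1.21 1.1 0 0 0 75" --pt "1.45 -1.21 1.6 0 0 0 75" --pt "1.45 -1.21 1.84 0 0 0 75" --pt "1.45 -1.21 1.84 0 0 0 75"

```text
t: 19.5
ee_pos: [0.5834, 0.329, 0.3036]
ee_rot: [[-0.004, 1.0, -0.001], [1.0, 0.004, -0.001], [-0.001, -0.001, -1.0]]
contact_force: [-0.6, 0.6, -0.3]
gripper_width: 0.075
grip_force: 0.0
```

step_arm --pt "0 0 0 0 0 0 20" --pt "0 0 0 0 0 0 20" --pt "0 0 0 0 0 0 20" --pt "0 0 0 0 0 0 20" --pt "0 0 0 0 0 0 20" --pt "0 0 0 0 0 0 20" --pt "0 0 0 0 0 0 20" --pt "0 0 0 0 0 0 20" --grip_force 20

```text
t: 20.3
ee_pos: [0.5838, 0.3298, 0.3044]
ee_rot: [[-0.005, 1.0, 0.001], [1.0, 0.005, 0.0], [0.0, 0.001, -1.0]]
contact_force: [3.0, -0.1, 0.2]
gripper_width: 0.0273
grip_force: 20.0
```

```bash
python3 - <<'E'
from h import *
plan((.630,-.2505,.303,0))
E
```

```text
t 20.3 at [0.5838 0.3298 0.3044] yaw 0.28 F [ 3.  -0.1  0.2] w 27.3 q [ 0.43  0.55  1.21 -0.    1.38  0.42]
[0.63, -0.2505, 0.303, 0] -> [-19.35    1.445   0.048] [ 0.0006 -0.      0.0049]
```

step_arm --pt "-0.1 0.01 0 0 0 0 20" --pt "-0.3 0.02 0 0 0 0 20" --pt "-0.6 0.04 0 0 0 0 20" --pt "-0.9 0.07 0 0 0 0 20" --pt "-1.2 0.09 0 0 0 0 20" --pt "-1.5 0.11 0 0 0 0 20" --pt "-1.8 0.13 0 0 0 0 20" --pt "-2.1 0.16 0 0 0 0 20" --pt "-2.4 0.18 0 0 0 0 20" --pt "-2.7 0.2 0 0 0 0 20"

```text
t: 21.3
ee_pos: [0.59, 0.2481, 0.3044]
ee_rot: [[-0.005, 1.0, 0.0], [1.0, 0.005, 0.0], [0.0, 0.0, -1.0]]
contact_force: [0.2, 2.8, 2.8]
gripper_width: 0.0273
grip_force: 20.0
```

Forces are low, so continue.

step_arm --pt "-0.35 0.02 0 0 0 0 20" --pt "-0.7 0.05 0 0 0 0 20" --pt "-1.05 0.08 0 0 0 0 20" --pt "-1.4 0.1 0 0 0 0 20" --pt "-1.75 0.13 0 0 0 0 20" --pt "-2.1 0.16 0 0 0 0 20" --pt "-2.45 0.18 0 0 0 0 20" --pt "-2.8 0.21 0 0 0 0 20" --pt "-3.15 0.23 0 0 0 0 20" --pt "-3.5 0.26 0 0 0 0 20"

```text
t: 22.3
ee_pos: [0.5983, 0.143, 0.3043]
ee_rot: [[-0.005, 1.0, -0.0], [1.0, 0.005, 0.0], [0.0, -0.0, -1.0]]
contact_force: [-0.3, 3.3, 5.7]
gripper_width: 0.0277
grip_force: 20.0
```

step_arm --pt "-0.35 0.02 0 0 0 0 20" --pt "-0.7 0.05 0 0 0 0 20" --pt "-1.05 0.08 0 0 0 0 20" --pt "-1.4 0.1 0 0 0 0 20" --pt "-1.75 0.13 0 0 0 0 20" --pt "-2.1 0.16 0 0 0 0 20" --pt "-2.45 0.18 0 0 0 0 20" --pt "-2.8 0.21 0 0 0 0 20" --pt "-3.15 0.23 0 0 0 0 20" --pt "-3.5 0.26 0 0 0 0 20"

```text
t: 23.3
ee_pos: [0.6066, 0.0381, 0.3044]
ee_rot: [[-0.005, 1.0, -0.0], [1.0, 0.005, 0.0], [0.0, -0.0, -1.0]]
contact_force: [1.9, 3.4, 4.7]
gripper_width: 0.0273
grip_force: 20.0
```

step_arm --pt "-0.35 0.02 0 0 0 0 20" --pt "-0.7 0.05 0 0 0 0 20" --pt "-1.05 0.08 0 0 0 0 20" --pt "-1.4 0.1 0 0 0 0 20" --pt "-1.75 0.13 0 0 0 0 20" --pt "-2.1 0.16 0 0 0 0 20" --pt "-2.45 0.18 0 0 0 0 20" --pt "-2.8 0.21 0 0 0 0 20" --pt "-3.15 0.23 0 0 0 0 20" --pt "-3.5 0.26 0 0 0 0 20"

```text
t: 24.3
ee_pos: [0.6147, -0.0668, 0.3043]
ee_rot: [[-0.005, 1.0, -0.001], [1.0, 0.005, 0.0], [0.0, -0.001, -1.0]]
contact_force: [1.2, 3.8, 5.9]
gripper_width: 0.0273
grip_force: 20.0
```

step_arm --pt "-0.35 0.02 0 0 0 0 20" --pt "-0.7 0.05 0 0 0 0 20" --pt "-1.05 0.08 0 0 0 0 20" --pt "-1.4 0.1 0 0 0 0 20" --pt "-1.75 0.13 0 0 0 0 20" --pt "-2.1 0.16 0 0 0 0 20" --pt "-2.45 0.18 0 0 0 0 20" --pt "-2.8 0.21 0 0 0 0 20" --pt "-3.15 0.23 0 0 0 0 20" --pt "-3.5 0.26 0 0 0 0 20"

```text
t: 25.3
ee_pos: [0.6229, -0.1718, 0.3043]
ee_rot: [[-0.005, 1.0, -0.001], [1.0, 0.005, 0.0], [0.0, -0.001, -1.0]]
contact_force: [0.8, 3.0, 6.5]
gripper_width: 0.0273
grip_force: 20.0
```

```bash
python3 - <<'E'
from h import *
look(7)
plan((.630,-.2505,.304,0))
cv2.imwrite('pics/t7.png',np.load('pics/top7.npz')['i'][100:340,120:520][:,:,::-1])
E
```

```text
t 25.4 at [ 0.623  -0.1729  0.3043] yaw 0.23 F [-0.3 -3.5  5.7] w 27.9 q [-0.36  0.51  1.27 -0.    1.35 -0.37]
[0.63, -0.2505, 0.304, 0] -> [-2.586  0.224  0.014] [-0.0003  0.001   0.004 ]
```

View pics/t7.png

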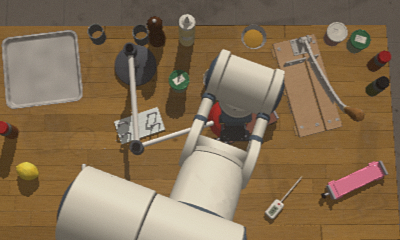

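The view shows the lamp following: elbow at about (137,148) in the crop, red head under the gripper. Finishing the last 78 mm.

step_arm --pt "-0.35 0.03 0 0 0 0 20" --pt "-0.7 0.06 0 0 0 0 20" --pt "-1.05 0.09 0 0 0 0 20" --pt "-1.4 0.12 0 0 0 0 20" --pt "-1.75 0.15 0 0 0 0 20" --pt "-2.1 0.18 0 0 0 0 20" --pt "-2.35 0.2 0 0 0 0 20" --pt "-2.5 0.22 0 0 0 0 20" --pt "-2.57 0.22 0 0 0 0 20" --pt "-2.57 0.22 0 0 0 0 20"

```text
t: 26.4
ee_pos: [0.6298, -0.249, 0.3043]
ee_rot: [[-0.005, 1.0, -0.001], [1.0, 0.005, -0.0], [-0.0, -0.001, -1.0]]
contact_force: [0.4, 0.1, 4.9]
gripper_width: 0.0271
grip_force: 20.0
```

step_arm --pt "0 0 0 0 0 0 60" --pt "0 0 0 0 0 0 75" --pt "0 0 0 0 0 0 75" --pt "0 0 0 0 0 0 75" --pt "0 0 0 0 0 0 75" --pt "0 0 -0.3 0 0 0 75" --pt "0 0 -1 0 0 0 75" --pt "0 0 -2 0 0 0 75" --pt "0 0 -2.4 0 0 0 75" --pt "0 0 -2.4 0 0 0 75"

```text
t: 27.4
ee_pos: [0.6307, -0.2483, 0.3786]
ee_rot: [[-0.005, 1.0, 0.003], [1.0, 0.005, -0.002], [-0.002, 0.003, -1.0]]
contact_force: [0.1, 0.3, -0.5]
gripper_width: 0.0749
grip_force: 0.0
```

step_arm --pt "0 -1 0 0 0 0 75" --pt "0.5 -2.2 0 0 0 0 75" --pt "1.5 -3.5 0 0 0 0 75" --pt "2.8 -4.8 0 0 0 0 75" --pt "4 -6 0 0 0 0 75" --pt "5 -6.5 0 0 0 0 75" --pt "6 -6.5 0 0 0 0 75" --pt "6 -6.5 0 0 0 0 75" --pt "6 -6.5 0 0 0 0 75"

```text
t: 28.3
ee_pos: [0.4341, -0.0687, 0.3757]
ee_rot: [[-0.006, 1.0, -0.001], [1.0, 0.006, 0.0], [0.0, -0.001, -1.0]]
contact_force: [0.6, -1.0, 0.3]
gripper_width: 0.0752
grip_force: 0.0
```

```bash
python3 - <<'E'
from h import *
look(8)
plan((.630,-.2505,.376,0))
for n in('top','side'):
    X=pts(n,np.load(f'pics/{n}8.npz')['d'])
    for r in((.5,.76,-.38,-.12,.25,.275),(.5,.76,-.38,-.12,.235,.275),(.5,.76,-.38,-.12,.168,.22)):
        p=reg(X,*r); print(n,r[4],len(p),rect(p) if len(p)>3 else 0,p.mean(0).round(4) if len(p) else 0)
cv2.imwrite('pics/t8.png',np.vstack([np.load('pics/top8.npz')['i'][120:350,0:540],np.load('pics/side8.npz')['i'][120:400,60:600]])[:,:,::-1])
E
```

```text
t 28.4 at [ 0.4344 -0.0696  0.3758] yaw 0.28 F [-0.7 -1.  -0. ] w 75.3 q [-0.29  0.14  1.64 -0.    1.36 -0.3 ]
[0.63, -0.2505, 0.376, 0] -> [-6.063  6.49  -0.012] [-0.0008  0.      0.0048]
top 0.25 81 (array([ 628.2, -245.5]), array([27.4, 25.5]), 29.0) [ 0.6278 -0.245   0.2606]
top 0.235 94 (array([ 627.9, -245.6]), array([28. , 25.6]), 29.0) [ 0.6265 -0.2446  0.2584]
top 0.168 1245 (array([ 632.1, -217. ]), array([176. , 117.3]), 80.74) [ 0.6205 -0.2334  0.2011]
side 0.25 94 (array([ 626.8, -248.9]), array([28.1, 27.3]), 85.75) [ 0.6251 -0.2502  0.2592]
side 0.235 143 (array([ 626.8, -248.8]), array([28.1, 27.6]), 83.8) [ 0.6243 -0.2519  0.2537]
side 0.168 1340 (array([ 602.1, -223.2]), array([105.5, 185.6]), 124.8) [ 0.6114 -0.2559  0.1978]
```

View pics/t8.png

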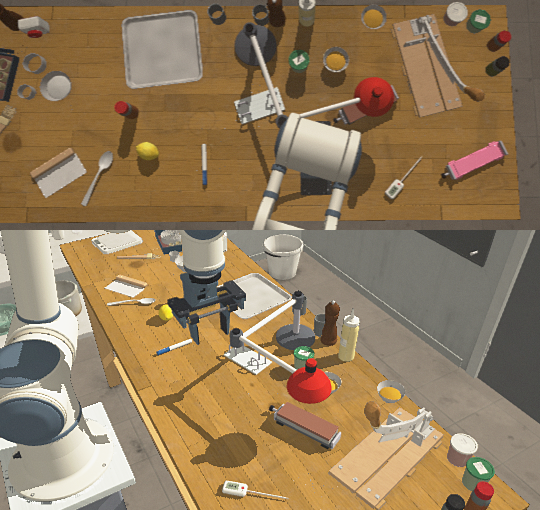

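The lamp head hangs over the stone, knob about (0.628,-0.247) against stone centre (0.630,-0.2505). The other things are where they were and the arm is clear, so I'm handing in.

```bash
python3 -c "
from station import ctrl
print(ctrl.close_job())"
```

```text
the job is handed in; nothing more can be done
None
```

The job is handed in after about 28 s: the whetstone lies flat in the holder, brown side up between the stops. The red lamp head hangs about 4 mm off centre above it, and the other items looked undisturbed in the last pictures.

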